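Open the incubator chamber that holds the jar

ROBOT

A 6-joint arm with a two-finger parallel gripper is mounted at the origin on a cart in front of the work surface, level with it; the furniture and walls round the work are solid. World frame = base frame: x ahead of the robot, y to its left, z up, the work surface at z = 0. Lengths are in m, angles in rad, forces in N, time in s.
With the tool pointing down it reaches from about 0.35 to 0.775 m from the base axis. Payload 5.5 kg.
Tool frame: the origin (TCP) lies at the very end of the fingers, on their centre line; the grasp point (between the pads) lies env.pinch_z behind it (env.pinch_z is the distance from the TCP to the grasp point, in m); z points along the fingers, y is the line along which they close (so a half turn about z gives the same grasp; the last joint's range is limited). The gripper opens to 85 mm and grips with 20 to 120 N. Pads are 22 mm wide; open, the fingers measure 114 mm over their backs; the gripper's body (76 mm by 85 mm) begins 54 mm behind the grasp point. The pads swing forward as they close: fully open they stand 13 mm farther back than shut.
Start: joints at [1.023, 0.313, 0.046, 1.304, 0, 1.431], TCP at [0.228, 0.528, 0.231] pointing down, gripper open.
Joint ranges: [-2.76, 2.76], [-0.86, 1.69], [-1.03, 1.26], [-2.2, 2.34], [-1.47, 1.5], [-3.14, 3.14]. Speed limits (rad/s): [2.57, 2.57, 3.14, 3.14, 3.14, 3.14].

INTERFACE

Orientations are given as a unit quaternion [w, x, y, z].
In Python, from workcell import env, eyes gives the robot as it stands.
- The arm moves only by the shell command python3 -m jog 'ROWS' [FORCE]. ROWS is JSON, one flat list of numbers, 7 for each row, row after row: the shift along the world's x, y, z as a fraction of full scale, then the turn, a rotation vector about the world's x, y, z as a fraction of full scale, then the opening, from -1 (shut) to 1 (fully open), so that 0 is half open. A call has 1 to 12 rows; each row is the pose to reach, as a shift and turn from the pose commanded when the call began, turning the shorter way round; what a row does not reach only later rows make up. Full scale, the value 1, is 20 cm for a shift and pi rad for a turn. A row lasts 1/12 s, in which the tool goes at most 41.7 mm and 7.16 degrees, less where a joint would pass 70% of its speed; a pose out of reach is approached as far as the arm can. A call with a number of a shift or a turn outside -1 to 1 is refused whole. A call with a gripper value outside its range is refused whole. The fingers move at their own pace and stop on an object; FORCE is the grip in N (left out, the last holds). Time passes only in rows, so rows that repeat a pose let the fingers close. It gives the time, the measured TCP pose, the force, the opening and the grip force at its end, in the units of the state.
- env.get_state(): the state, without advancing time (a new reading comes with each control period).
- eyes.read_camera(name): name is "scene" or "top" or "wrist"; returns (picture, depth): 384x512x3 uint8, red, green, blue; 384x512 float32, m along the optical axis (not along the pixel's ray), 0 where there is no reading.
- eyes.calibration(name): a dict with "fx", "fy", "cx", "cy" (pixels), "R" (3x3) and "t" (3): a world point X has camera coordinates R X + t; the wrist camera has in their place "tool_from_camera" (4x4, takes a point from camera to tool coordinates, whose origin is the TCP and whose axes are the flange's). Camera axes: x right, y down, z forward; pixel columns grow to the right and rows downward; lengths in m; the calibration is good to about 2 mm. The wrist camera is an equidistant fisheye: a pixel r from the principal point sees the ray r / f radians off the axis. A picture is of the moment at which its call begins: read the wrist's pose just before it. calibration takes no time and is no camera call.
- env.hand_in(): hands the job in; it is judged then, once.
The state is a dict: "clock": time; "joint_pos": joint angles; "qvel": joint speeds; "tau": joint torques, N m; "tcp_pos": TCP position; "orientation": TCP orientation; "wrist_force": force on the tool from outside, world axes, zero at the start; "ft_torque": the same for the moment, N m; "finger_gap": finger opening in m; "grip_force": force on a finger pad.
Only numpy, scipy, OpenCV 4.12 (cv2) and the standard library are available. Lean on these libraries where they do the work, as an engineer would, in place of code of your own. Each camera call takes 0.05 s, during which the arm holds its last target. There are 200 camera calls.

TASK

The screw-top jar is wanted from the two-chamber incubator on the bench. See through the glazed doors which chamber it stands in (the other one holds the flat dish), pull that chamber's door by its handle and swing it wide open, about square to the front of the incubator, then let go. Leave the other door shut and do not upset what stands inside.

Things in the scene. Friction and masses are not known exactly. Their poses are not given: they have to be found in the camera images.
- incubator_front (a point): white bench-top incubator, fixed, 240 mm deep (body without doors), 450 mm wide, 297 mm high, two chambers side by side behind clear-windowed doors on a grey 50 mm plinth. This point: on the worktop, half-way along the front, in the plane of the shut doors' outer face. x points to the back, y to its left as the robot sees it, z up. Chamber centres at y = +120 mm (left), -120 mm (right)
- left_door (a joint): door of the left chamber as the robot sees it: 0 = shut (as at the start), grows as it swings out towards the robot (clockwise from above), 1.57 = square to the front, stop at 1.85. Panel 190 mm wide, 18 mm thick, 58 to 293 mm above the worktop, hinged upright on its outer (left) edge. No latch; stays where left; about 2 N at the handle moves it
- right_door (a joint): door of the right chamber as the robot sees it: 0 = shut (as at the start), grows as it swings out towards the robot (anticlockwise from above), 1.57 = square to the front, stop at 1.85. Panel 190 mm wide, 18 mm thick, 58 to 293 mm above the worktop, hinged upright on its outer (right) edge. No latch; stays where left; about 2 N at the handle moves it
- left_handle (a point): steel handle of the left door, turns with it: upright round bar 12 mm thick, 97 mm long, on two stems. Origin: grip point on the bar's axis, 263 mm above the worktop, 16 mm below the bar's upper end, 30 mm above the upper stem, 42 mm in front of the door's face. x points into the door, y along it to its hinge, z up. Shut, the two handles are 94 mm apart
- right_handle (a point): steel handle of the right door, turns with it: upright round bar 12 mm thick, 97 mm long, on two stems. Origin: grip point on the bar's axis, 263 mm above the worktop, 16 mm below the bar's upper end, 30 mm above the upper stem, 42 mm in front of the door's face. x points into the door, y along it to its free edge, z up. Shut, the two handles are 94 mm apart
- left_hinge (a point): point on the left door's upright hinge axis, at the height of the handle's grip point (263 mm above the worktop); in the plane of the back of the shut door, at its outer edge. The grip point circles about it at 180 mm: with the door shut it lies 170 mm sideways towards the other door and 60 mm out in front
- right_hinge (a point): point on the right door's upright hinge axis, at the height of the handle's grip point (263 mm above the worktop); in the plane of the back of the shut door, at its outer edge. The grip point circles about it at 180 mm: with the door shut it lies 170 mm sideways towards the other door and 60 mm out in front
- white_cap_jar: upright clear jar with a white screw cap, 50 mm in diameter, 77 mm tall, loose on the steel shelf of one of the chambers (105 mm above the worktop). Origin: centre of its underside
- lidded_dish: flat clear round dish, 94 mm in diameter, 36 mm high, loose on the shelf of the other chamber. Origin: centre of its underside

How it is judged:
By the outcome, as a careful person would: the job done as asked, in the order asked, and still so for the second after the job is handed in, with the robot touching nothing.
It also fails if it takes over 38 s, if anything falls off the work surface, if the arm or the gripper's body presses on something with over 40 N, if the wrist force passes 120 N, or if a joint passes its speed limit or range.

## Working session

There is one attempt and no reset: what is moved stays moved. The work goes in short steps, Python scripts to look and compute and a shell command to move; the robot and the scene stay as the last step left them, time stands still between calls to the robot, and variables do not carry over. Pictures are saved under pics/ and viewed, at most 10 in all, crops included, and the job is handed in when it is done.

```bash
mkdir -p pics; python3 - <<'E'
from workcell import env, eyes
import numpy as np, cv2
s=env.get_state(); print(s['tcp_pos'],s['orientation'],s['finger_gap'],env.pinch_z,s['clock'])
for n in ['scene','top']:
    p,d=eyes.read_camera(n); np.savez(f'{n}.npz',p=p,d=d); c=eyes.calibration(n); print(n,c)
    cv2.imwrite(f'pics/{n}0.png',p[:,:,::-1])
E
```

```text
[0.22778693 0.52739852 0.23040795] [-3.07017012e-04  2.02462632e-01  9.79289567e-01 -8.55581979e-04] 0.08531459495411929 0.0187 0.0
scene {'fx': 472.0989630902773, 'fy': 472.0989630902773, 'cx': 256.43030006028243, 'cy': 193.70380878760108, 'R': array([[ 0.91208302,  0.40970095,  0.01580158],
       [ 0.35152051, -0.76156095, -0.5444798 ],
       [-0.21104003,  0.50216536, -0.8386251 ]]), 't': array([-0.6172648 , -0.10413436,  1.51641953])}
top {'fx': 441.1961493635679, 'fy': 441.1961493635679, 'cx': 258.4531745881121, 'cy': 183.1904344322424, 'R': array([[ 0.3337372 , -0.94262955, -0.00830725],
       [-0.73753673, -0.2556157 , -0.62506014],
       [ 0.5870767 ,  0.21473273, -0.78053239]]), 't': array([-0.1876569 ,  0.6128289 ,  0.67025284])}
```

View pics/scene0.png

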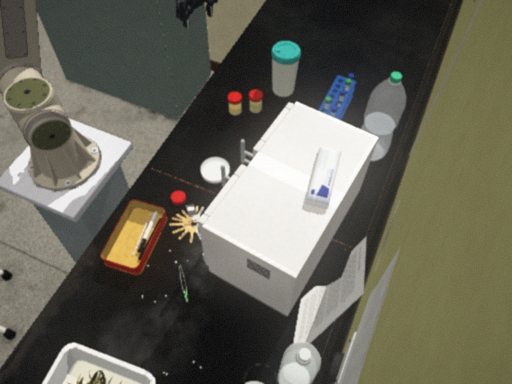

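View pics/top0.png

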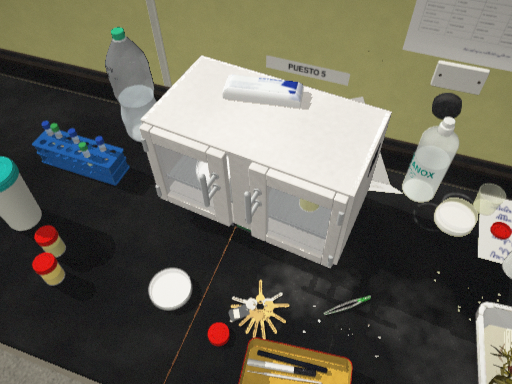

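```bash
cat >h.py <<'E'
import numpy as np
from workcell import eyes
def cloud(n,d):
    c=eyes.calibration(n); v,u=np.mgrid[:d.shape[0],:d.shape[1]]
    P=np.stack([(u-c['cx'])/c['fx']*d,(v-c['cy'])/c['fy']*d,d],-1)
    return (P-c['t'])@c['R']
E
python3 - <<'E'
import numpy as np,cv2
from h import cloud
for n in ['top','scene']:
    f=np.load(n+'.npz');p,d=f['p'],f['d'];W=cloud(n,d)
    m=(d>0)&(abs(W[...,2]-.297)<.006)&(W[...,0]>.3)
    k,l,st,_=cv2.connectedComponentsWithStats(m.astype(np.uint8)); i=1+st[1:,4].argmax(); m=l==i
    q=W[m][:,:2]; r=cv2.minAreaRect((q*1000).astype(np.float32)); b=cv2.boxPoints(r)
    print(n,r,b.tolist(),W[m][:,2].mean())
    np.save(n+'_box.npy',b)
    z=W[...,2]
    # incubator frame: long axis
    e=[(b[(j+1)%4]-b[j]) for j in range(4)]; L=max(e,key=np.linalg.norm); y=L/np.linalg.norm(L)
    y=y if y[1]>0 else -y; x=np.array([y[1],-y[0]])
    F=min([b[j] for j in range(4)],key=lambda a:a@x)@x
    loc=np.stack([W[...,:2]*1000@x-F,(W[...,:2]*1000-b.mean(0))@y],-1)
    h=(d>0)&(loc[...,0]<-35)&(loc[...,0]>-95)&(abs(loc[...,1])<80)&(z>.17)&(z<.3)
    for s in (1,-1):
        g=h&(loc[...,1]*s>0); 
        if g.sum(): print('handle',s,g.sum(),np.median(W[g],0),np.median(loc[g],0),W[g][:,2].max())
    print('x axis',x,'yaw',np.arctan2(x[1],x[0]))
p=np.load('top.npz')['p'][110:270,130:370]; cv2.imwrite('pics/crop.png',cv2.resize(p,None,fx=3.3,fy=3.3,interpolation=cv2.INTER_CUBIC)[:,:,::-1])
E
```

```text
top ((741.2631225585938, 48.23295593261719), (449.9901123046875, 261.31402587890625), 83.50917053222656) [[586.0092163085938, -160.5498504638672], [845.6482543945312, -190.0898895263672], [896.5170288085938, 257.0157470703125], [636.8779907226562, 286.5557861328125]] 0.2951880664746082
handle 1 201 [0.57261542 0.11143075 0.23880611] [-44.10099385  43.82094096] 0.2787766573339935
handle -1 203 [0.56173421 0.01879512 0.23981936] [-44.58540987 -49.5840871 ] 0.27945843934196646
x axis [ 0.99358994 -0.1130442 ] yaw -0.11328636
scene ((744.9774780273438, 47.72920227050781), (452.8622131347656, 258.0062255859375), 83.43413543701172) [[590.9291381835938, -162.46585083007812], [847.2431030273438, -191.9676513671875], [899.0258178710938, 257.92425537109375], [642.7118530273438, 287.4260559082031]] 0.29685707803702244
handle 1 99 [0.58225623 0.11055603 0.24071856] [-39.65873479  43.71619596] 0.2808233595303127
handle -1 94 [0.57122841 0.01693612 0.24473373] [-39.89476699 -50.32900076] 0.2813866761571129
x axis [ 0.99344105 -0.11434541] yaw -0.114596054
```

View pics/crop.png

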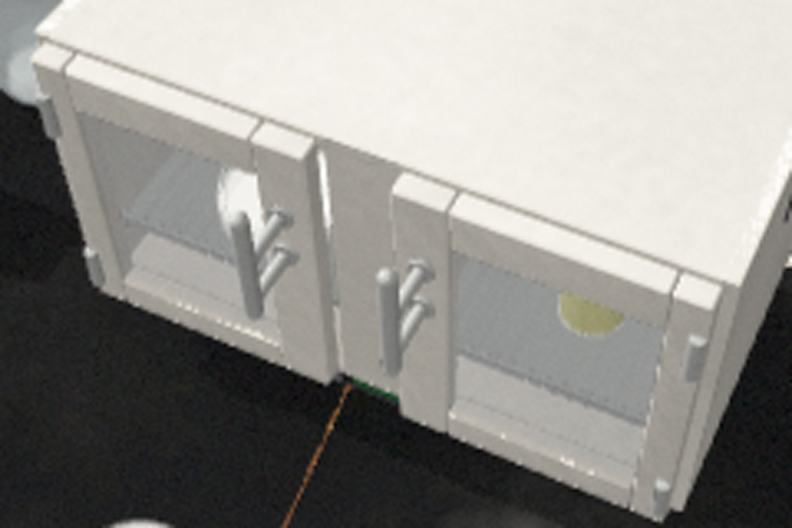

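```bash
python3 - <<'E'
import numpy as np
from h import cloud
from workcell import eyes
f=np.load('top.npz');p,d=f['p'],f['d'];W=cloud('top',d)
c=eyes.calibration('top'); C=-c['R'].T@c['t']; print('cam',C)
x=np.array([.9935,-.1137]);y=np.array([.1137,.9935]);F=np.array([.6137,.0622]) # body... rough front centre
def ray(u,v,z):
    r=c['R'].T@np.array([(u-c['cx'])/c['fx'],(v-c['cy'])/c['fy'],1]); P=C+r*(z-C[2])/r[2]; q=P[:2]-F; return np.round([q@x,q@y],3)
for nm,pts in dict(white=[(218,200),(240,170),(240,235),(225,170),(225,232)],yel=[(557,310),(625,315),(592,334),(562,292)]).items():
    for a,b in pts:
        u,v=130+a/3.3,110+b/3.3; i,j=int(round(v)),int(round(u))
        print(nm,p[i,j],W[i,j].round(3),{z:ray(u,v,z).tolist() for z in(.11,.141,.182)})
t=eyes.calibration('wrist'); print(t)
E
```

```text
cam [ 0.12112208 -0.16416747  0.90465006]
white [219 219 217] [0.63  0.159 0.212] {0.11: [0.076, 0.154], 0.141: [0.055, 0.137], 0.182: [0.027, 0.115]}
white [221 219 215] [0.628 0.137 0.25 ] {0.11: [0.107, 0.154], 0.141: [0.085, 0.137], 0.182: [0.056, 0.115]}
white [121 122 118] [0.572 0.11  0.267] {0.11: [0.055, 0.123], 0.141: [0.034, 0.108], 0.182: [0.008, 0.087]}
white [182 183 178] [0.631 0.15  0.243] {0.11: [0.103, 0.164], 0.141: [0.081, 0.147], 0.182: [0.051, 0.124]}
white [166 166 164] [0.63  0.158 0.183] {0.11: [0.052, 0.134], 0.141: [0.032, 0.118], 0.182: [0.006, 0.097]}
yel [182 184 173] [ 0.605 -0.068  0.232] {0.11: [0.091, -0.102], 0.141: [0.069, -0.109], 0.182: [0.041, -0.119]}
yel [153 153 145] [ 0.594 -0.106  0.26 ] {0.11: [0.107, -0.145], 0.141: [0.085, -0.15], 0.182: [0.055, -0.157]}
yel [164 161 141] [ 0.603 -0.089  0.221] {0.11: [0.083, -0.131], 0.141: [0.062, -0.137], 0.182: [0.033, -0.145]}
yel [150 151 129] [ 0.599 -0.07   0.259] {0.11: [0.106, -0.1], 0.141: [0.084, -0.107], 0.182: [0.055, -0.116]}
{'fx': 297.3186396354542, 'fy': 297.3186396354542, 'cx': 253.27764304918537, 'cy': 191.87719025041562, 'tool_from_camera': array([[-9.35218970e-04, -9.48527479e-01, -3.16693460e-01,
         8.16127656e-02],
       [ 9.99999282e-01, -1.12431935e-03,  4.14373873e-04,
        -6.17180133e-05],
       [-7.49109588e-04, -3.16692845e-01,  9.48527849e-01,
        -1.42206755e-01],
       [ 0.00000000e+00,  0.00000000e+00,  0.00000000e+00,
         1.00000000e+00]])}
```

```bash
cat >>h.py <<'E'
from scipy.spatial.transform import Rotation as Ro
def goal(pos,yaw,tilt=0):
    """shift/turn units from current pose; tool x along -(yaw dir), tilted forward"""
    from workcell import env
    s=env.get_state(); q=np.roll(s['orientation'],-1)
    b=np.array([[-1,0,0],[0,1,0],[0,0,-1.]]).T
    T=Ro.from_euler('z',yaw)*Ro.from_euler('y',-tilt)*Ro.from_matrix(b)
    rv=(T*Ro.from_quat(q).inv()).as_rotvec()
    return np.round((np.array(pos)-s['tcp_pos'])/.2,3),np.round(rv/np.pi,4)
E
python3 -c "
from h import *
print(goal([.45,.08,.27],-.113,.6))"
```

```text
(array([ 1.111, -2.237,  0.198]), array([-0.0489, -0.1854,  0.0912]))
```

```bash
python3 -m jog '[0.5,-1,0.2,-0.024,-0.093,0.046,1,0.5,-1,0.2,-0.024,-0.093,0.046,1,0.5,-1,0.2,-0.024,-0.093,0.046,1,0.5,-1,0.2,-0.024,-0.093,0.046,1,0.5,-1,0.2,-0.024,-0.093,0.046,1,0.5,-1,0.2,-0.024,-0.093,0.046,1]'; python3 -m jog '[0.5,-1,0,-0.024,-0.093,0.046,1,0.5,-1,0,-0.024,-0.093,0.046,1,0.5,-1,0,-0.024,-0.093,0.046,1,0.5,-1,0,-0.024,-0.093,0.046,1,0.5,-1,0,-0.024,-0.093,0.046,1,0.5,-1,0,-0.024,-0.093,0.046,1,0.5,-1,0,-0.024,-0.093,0.046,1]'
python3 - <<'E'
from workcell import env,eyes
import cv2,numpy as np
s=env.get_state();p,d=eyes.read_camera('wrist');np.savez('w1.npz',p=p,d=d,t=s['tcp_pos'],q=s['orientation'])
cv2.imwrite('pics/w1.png',cv2.resize(p,None,fx=1.5,fy=1.5)[:,:,::-1]); print(s['clock'])
E
```

```text
clock: 0.6
tcp_pos: [0.3282, 0.3248, 0.2719]
orientation: [0.151, 0.13, 0.98, -0.008]
wrist_force: [-0.4, 1.1, -0.4]
finger_gap: 0.0852
grip_force: 0.0
clock: 1.18
tcp_pos: [0.4287, 0.1242, 0.2713]
orientation: [0.296, 0.056, 0.953, -0.016]
wrist_force: [-0.2, 0.0, 0.7]
finger_gap: 0.0858
grip_force: 0.0
1.1833
```

View pics/w1.png

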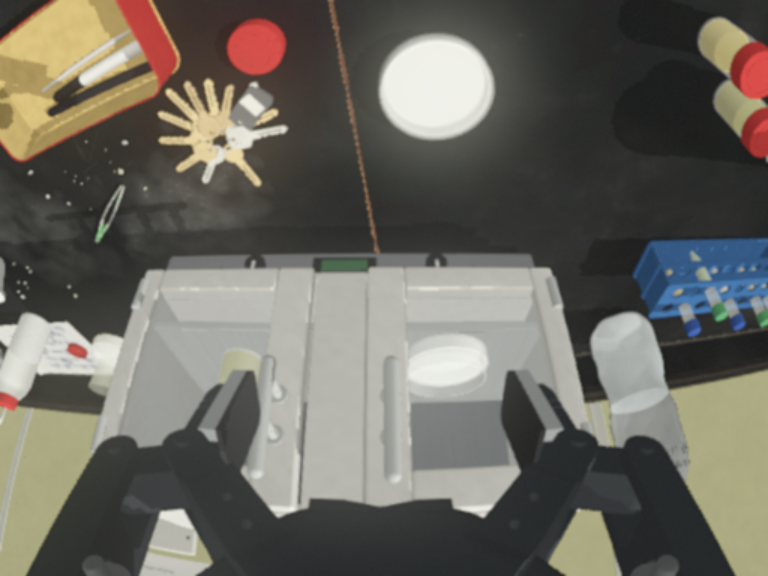

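The robot's left chamber (image right, ~447,362) shows a wide flat lidded dish. The right chamber (image left, ~238,362) shows a narrow yellowish cylinder, half hidden by a finger. I'll look at it from farther right.

```bash
python3 -m jog '[0,-1,-0.1,0,0,0,1,0,-1,-0.1,0,0,0,1,0,-1,-0.1,0,0,0,1,0,-1,-0.1,0,0,0,1,0,-1,-0.1,0,0,0,1,0,-1,-0.1,0,0,0,1]'
python3 - <<'E'
from workcell import env,eyes
import cv2,numpy as np
s=env.get_state();p,d=eyes.read_camera('wrist');np.savez('w2.npz',p=p,d=d,t=s['tcp_pos'],q=s['orientation'])
cv2.imwrite('pics/w2.png',cv2.resize(p[::-1,::-1],None,fx=1.5,fy=1.5)[:,:,::-1]); print(s['clock'])
E
```

```text
clock: 1.73
tcp_pos: [0.4274, -0.0805, 0.2511]
orientation: [0.295, 0.06, 0.953, -0.017]
wrist_force: [-0.1, 0.5, -0.5]
finger_gap: 0.0852
grip_force: 0.0
1.7333
```

View pics/w2.png

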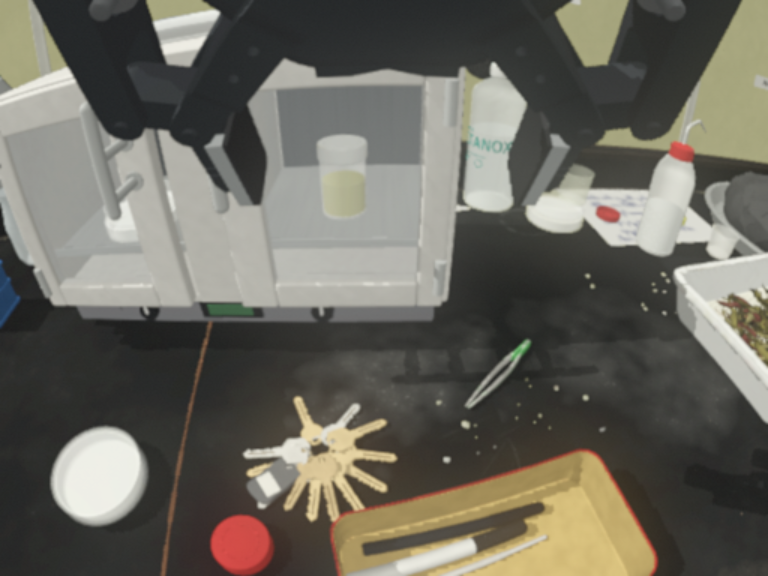

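The white-capped jar (342,175) is plainly in the right chamber, so I'll open the right door.

```bash
python3 -c "
from h import *
from workcell import env
print(env.get_state()['joint_pos'].round(2),goal([.568,.020,.33],-.1135))"
```

```text
[-0.53 -0.45 -0.79  0.68  0.23 -0.34] (array([0.703, 0.486, 0.396]), array([0.021 , 0.1897, 0.0025]))
```

```bash
python3 -m jog '[0.2,0.15,0.4,0.01,0.08,0.001,1,0.2,0.15,0.4,0.01,0.08,0.001,1,0.703,0.486,0.4,0.021,0.19,0.0025,1,0.703,0.486,0.4,0.021,0.19,0.0025,1,0.703,0.486,0.4,0.021,0.19,0.0025,1,0.703,0.486,0.4,0.021,0.19,0.0025,1,0.703,0.486,0.4,0.021,0.19,0.0025,1,0.703,0.486,0.4,0.021,0.19,0.0025,1,0.703,0.486,0.4,0.021,0.19,0.0025,1]'
python3 - <<'E'
from workcell import env,eyes
import cv2,numpy as np
from h import goal
s=env.get_state();p,d=eyes.read_camera('wrist');np.savez('w3.npz',p=p,d=d,t=s['tcp_pos'],q=s['orientation'])
cv2.imwrite('pics/w3.png',cv2.resize(p[::-1,::-1],None,fx=1.5,fy=1.5)[:,:,::-1]); print(s['clock'],goal([.568,.020,.245],-.1135))
E
```

```text
clock: 2.53
tcp_pos: [0.5684, 0.0283, 0.3297]
orientation: [-0.001, 0.049, 0.999, 0.003]
wrist_force: [-1.4, 0.1, 0.2]
finger_gap: 0.0849
grip_force: 0.0
2.5333 (array([ 0.002, -0.037, -0.431]), array([-0.0018,  0.0002, -0.0043]))
```

View pics/w3.png

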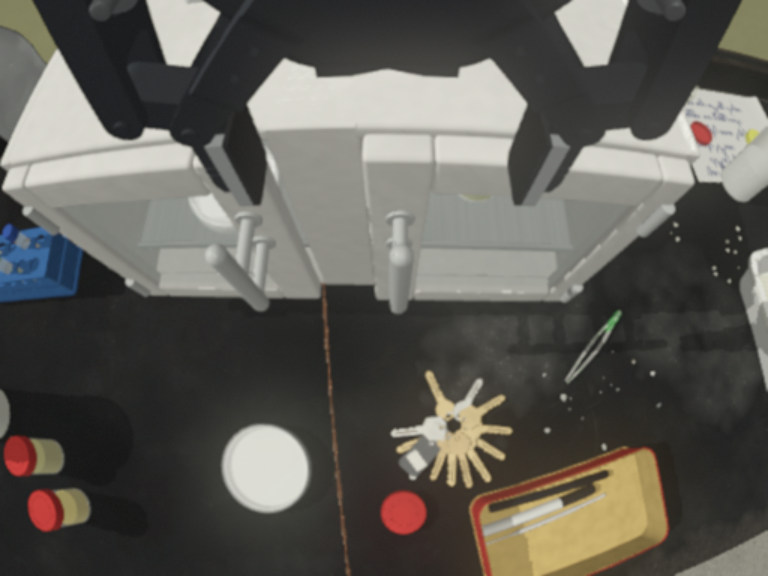

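The right bar's upper end sits at (400,252), and nothing blocks the gap between the fingers. I'll check its position by casting a ray.

```bash
python3 - <<'E'
from h import *
f=np.load('w3.npz');c=eyes.calibration('wrist')
R=Ro.from_quat(np.roll(f['q'],-1)).as_matrix();T=c['tool_from_camera']
for a,b in [(400,252),(227,257)]:
    u,v=511-a/1.5,383-b/1.5
    e=np.array([u-c['cx'],v-c['cy']]);r=np.linalg.norm(e);th=r/c['fx'];ray=np.r_[e/r*np.sin(th),np.cos(th)]
    D=R@T[:3,:3]@ray;C=f['t']+R@T[:3,3];print(C+D*(.279-C[2])/D[2])
E
```

```text
[0.56770028 0.02234175 0.279     ]
[0.57446386 0.10657493 0.279     ]
```

```bash
python3 -m jog '[0.002,-0.036,-0.1,-0.0018,0,-0.004,1,0.002,-0.036,-0.2,-0.0018,0,-0.004,1,0.002,-0.036,-0.42,-0.0018,0,-0.004,1,0.002,-0.036,-0.42,-0.0018,0,-0.004,1,0.002,-0.036,-0.42,-0.0018,0,-0.004,1,0.002,-0.036,-0.42,-0.0018,0,-0.004,0,0.002,-0.036,-0.42,-0.0018,0,-0.004,-1,0.002,-0.036,-0.42,-0.0018,0,-0.004,-1,0.002,-0.036,-0.42,-0.0018,0,-0.004,-1,0.002,-0.036,-0.42,-0.0018,0,-0.004,-1,0.002,-0.036,-0.42,-0.0018,0,-0.004,-1,0.002,-0.036,-0.42,-0.0018,0,-0.004,-1]' 40
```

```text
clock: 3.58
tcp_pos: [0.5691, 0.0211, 0.2486]
orientation: [0.001, 0.057, 0.998, 0.004]
wrist_force: [-2.3, 11.6, 6.3]
finger_gap: 0.0107
grip_force: 39.0
```

```bash
cat > arc.py <<'E'
import numpy as np,sys
r=np.array([.5685,.021])-np.array([.608,-.155])
P=lambda t:np.array([np.cos(t)*r[0]-np.sin(t)*r[1],np.sin(t)*r[0]+np.cos(t)*r[1]])
print(np.linalg.norm(r))
for a in (0,30,60):
    print(a,[(np.r_[(P(np.radians(a+k))-P(np.radians(a)))/.2,k/180]).round(3).tolist() for k in (5,10,15,20,25,30,32)])
E
python3 arc.py
```

```text
0.18037807516436136
0 [[-0.076, -0.021, 0.028], [-0.15, -0.048, 0.056], [-0.221, -0.081, 0.083], [-0.289, -0.121, 0.111], [-0.353, -0.166, 0.139], [-0.414, -0.217, 0.167], [-0.436, -0.238, 0.178]]
30 [[-0.055, -0.056, 0.028], [-0.106, -0.116, 0.056], [-0.151, -0.181, 0.083], [-0.19, -0.249, 0.111], [-0.223, -0.32, 0.139], [-0.25, -0.394, 0.167], [-0.259, -0.425, 0.178]]
60 [[-0.02, -0.076, 0.028], [-0.034, -0.154, 0.056], [-0.04, -0.232, 0.083], [-0.04, -0.311, 0.111], [-0.033, -0.389, 0.139], [-0.019, -0.466, 0.167], [-0.012, -0.497, 0.178]]
```

```bash
python3 -m jog '[-0.035,-0.01,0,0,0,0.014,-1,-0.076,-0.021,0,0,0,0.028,-1,-0.15,-0.048,0,0,0,0.056,-1,-0.221,-0.081,0,0,0,0.083,-1,-0.289,-0.121,0,0,0,0.111,-1,-0.353,-0.166,0,0,0,0.139,-1,-0.414,-0.217,0,0,0,0.167,-1,-0.414,-0.217,0,0,0,0.167,-1]'
```

```text
clock: 4.25
tcp_pos: [0.4839, -0.0251, 0.2485]
orientation: [0.0, -0.205, 0.979, 0.001]
wrist_force: [-5.4, 5.6, 7.7]
finger_gap: 0.0102
grip_force: 40.5
```

```bash
python3 -m jog '[-0.055,-0.056,0,0,0,0.028,-1,-0.106,-0.116,0,0,0,0.056,-1,-0.151,-0.181,0,0,0,0.083,-1,-0.19,-0.249,0,0,0,0.111,-1,-0.223,-0.32,0,0,0,0.139,-1,-0.25,-0.394,0,0,0,0.167,-1,-0.25,-0.394,0,0,0,0.167,-1]' && python3 -m jog '[-0.02,-0.076,0,0,0,0.028,-1,-0.034,-0.154,0,0,0,0.056,-1,-0.04,-0.232,0,0,0,0.083,-1,-0.04,-0.311,0,0,0,0.111,-1,-0.033,-0.389,0,0,0,0.139,-1,-0.019,-0.466,0,0,0,0.167,-1,-0.019,-0.466,0,0,0,0.167,-1,-0.019,-0.466,0,0,0,0.167,-1]'
```

```text
clock: 4.83
tcp_pos: [0.4358, -0.1061, 0.2485]
orientation: [0.001, -0.451, 0.893, -0.0]
wrist_force: [-2.2, 1.5, 6.8]
finger_gap: 0.01
grip_force: 40.5
clock: 5.5
tcp_pos: [0.4349, -0.1987, 0.2485]
orientation: [0.002, -0.666, 0.746, -0.001]
wrist_force: [4.9, 2.5, 3.6]
finger_gap: 0.0104
grip_force: 40.3
```

```bash
python3 -m jog '[0,0,0,0,0,0,0,0,0,0,0,0,0,0,0,0,0,0,0,0,0,0,0,0,0,0,0,0,0,0,0,0,0,0,0,0,0,0.2,0,0,0,0,0,0,0.4,0,0,0,0,0,0,0.6,0,0,0,0,0,0,0.6,0,0,0,0,0,0,0.6,0,0,0,0]' && python3 -m jog '[-0.5,0.5,0,0,0,0,0,-0.5,0.5,0,0,0,0,0,-0.5,0.5,0,0,0,0,0,-0.5,0.5,0,0,0,0,0,-0.5,0.5,0,0,0,0,0]'
python3 - <<'E'
from h import *
import cv2
p,d=eyes.read_camera('top');W=cloud('top',d)
cv2.imwrite('pics/top1.png',p[:,:,::-1])
m=(d>0)&(abs(W[...,2]-.2915)<.006)&(W[...,0]<.605)&(W[...,0]>.40)&(W[...,1]<-.1)&(W[...,1]>-.25)
q=W[m][:,:2].astype(np.float32);print(len(q),cv2.minAreaRect(q*1000));l=cv2.fitLine(q,cv2.DIST_HUBER,0,.01,.01).ravel();print(l,np.degrees(np.arctan2(l[1],l[0]))+6.5)
E
```

```text
clock: 6.33
tcp_pos: [0.4335, -0.1982, 0.37]
orientation: [0.001, -0.666, 0.746, -0.002]
wrist_force: [0.7, 0.0, -0.4]
finger_gap: 0.0429
grip_force: 0.0
clock: 6.75
tcp_pos: [0.3293, -0.0948, 0.3669]
orientation: [0.0, -0.667, 0.745, 0.001]
wrist_force: [0.2, 0.1, 0.8]
finger_gap: 0.043
grip_force: 0.0
1161 ((509.9667053222656, -155.9033660888672), (18.020532608032227, 188.9297637939453), 85.32730102539062)
[ 0.9966762  -0.08146532  0.50157076 -0.15537558] 1.8272028
```

View pics/top1.png

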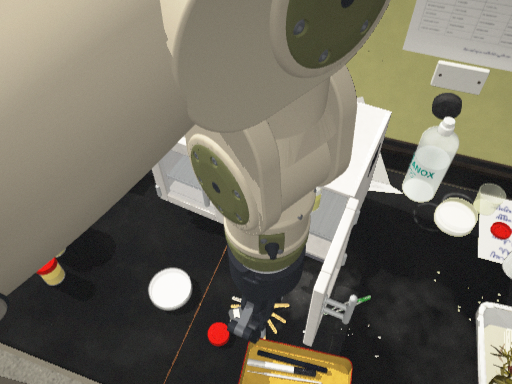

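The door stands within 2° of square (panel edge at about 318,330 to 350,205), the left door is still shut, and the gripper is clear of everything.

```bash
python3 -c "
from workcell import env
print(env.hand_in())"
```

```text
the job is handed in; nothing more can be done
None
```

The jar stood in the right chamber; I opened that door to within about 2° of square, let go of it, left the left door shut, and handed the job in at about 7 s on the robot's clock, though I did not look at the jar again after opening.

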